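# Open the top half of the stationery cabinet's split door

### The job

Open only the top half of the small cabinet's split door: ease its upright bolt handle up to the height where a light tug tells you the catch is free, swing the top half wide open, at least square to the cabinet front, and let go so that it stays there. The bottom half must stay shut and bolted all the time, and the things standing on and around the cabinet must stay where they are.

Things in the scene. Friction and masses are not known exactly. Their poses are not given: they have to be found in the camera images.
- cabinet: Fixed dark wooden desk cabinet, 200 deep (x), 240 wide (y), 290 high, flat roof. Origin: centre of its underside; its front looks along its own -x. Over the front, at x = -116 to -100 mm, lie two wooden door leaves 200 wide, 16 thick, free edge at y = -100 mm, both hinged on an upright axis at (-108, +100) mm. Top leaf: heights 155 to 275 mm; bottom leaf: 16 to 151 mm.
- top_half (a joint): Angle of the top leaf, rad: 0 shut, grows as its free edge swings out to the front (turning clockwise seen from above), hard stop at 2.0. No spring; a little friction (under 0.2 N m), it stays where it is left. While the catch holds it has only about 0.01 rad of play.
- bolt (a joint): Height of the top leaf's bolt, m: 0 down, 0.052 fully up; starts 0 to 3 mm up. It slides straight up and down on the leaf, moves at about 4 to 6 N and stays at the height where it is left. The leaf comes free only within one band of bolt heights, about 6 mm wide; below and above it the hidden catch holds. The band's middle differs each time, anywhere from 11 to 40 mm.
- handle (a point): Grip point on the axis of the bolt's handle: an upright round steel bar, 26 mm thick, 100 tall, its top end 15 mm above this point. The axis stands 50 mm off the leaf's face, 175 mm along the leaf from the hinge. Point 277 mm over the table when the bolt is down. A stem 12 wide joins bar and leaf 76 mm below it. Grasp from above; the bar can turn in the fingers.
- hinge (a point): Point on the hinge axis of the leaves, at mid height of the top leaf (215 mm above the table). Turns with the top leaf: at angle 0 its axes are those of the cabinet.
- latch_plate (a point): Centre of the steel plate with an upright slot, 32 x 95 mm, on the front of the top leaf, in which the handle's stem rides. Behind it, out of sight, a 10 mm high dog on the bolt sits behind a slotted strike fixed to the cabinet at an unknown height. Feel for it: a light tug on the handle away from the cabinet (about 10 N) moves the leaf only when the dog is level with the slot.
- bottom_half (a joint): Angle of the bottom leaf, rad: 0 shut. Must stay shut.
- bottom_bolt (a joint): Travel of the bottom leaf's horizontal barrel bolt, m: 0 is bolted (its rod lies behind a staple on the cabinet), 0.022 drawn back towards the hinge. Must stay bolted.
- bottom_bolt_knob (a point): Outer end of the small knob, 12 mm in diameter, on the bottom leaf's barrel bolt, 115 mm above the table. Not to be touched.
- mug: White mug, 80 mm across, 95 mm high, handle to its +y; bystander. Origin: centre of its foot.
- tin: Blue-grey tin, 100 x 150 x 70 mm high; bystander. Origin: centre of its underside.
- notebook: Black notebook, 150 x 210 x 18 mm, lying flat in front of the cabinet; bystander. Origin: centre of its underside.
- clip_tin: Round metal paper-clip tin, 72 mm across, 35 mm high, standing on the cabinet's roof; bystander. Origin: centre of its underside.

How it is judged:
By the outcome, as a careful person would: the job done as asked, in the order asked, and still so for the second after the job is handed in, with the robot touching nothing.
It also fails if it takes over 58 s, if anything falls off the work surface, if the arm or the gripper's body presses on something with over 40 N, if the wrist force passes 120 N, or if a joint passes its speed limit or range.

### The arm

A 6-joint arm with a two-finger parallel gripper is mounted at the origin on the work surface. World frame = base frame: x ahead of the robot, y to its left, z up, the work surface at z = 0. Lengths are in mm, angles in degrees, forces in N, time in s.
With the tool pointing down it reaches from about 250 to 725 mm from the base axis. Payload 4 kg.
Tool frame: the origin (TCP) lies between the finger pads; the fingertips stand 19 mm ahead of it and the grasp point (between the pads) is the TCP (env.nose_length is the distance from the TCP to the fingertips, in mm); z points along the fingers, y is the line along which they close (so a half turn about z gives the same grasp; the last joint's range is limited). The gripper opens to 85 mm and grips with 20 to 120 N. Pads are 22 mm wide; open, the fingers measure 114 mm over their backs; the gripper's body (76 mm by 85 mm) begins 54 mm behind the grasp point. The pads swing forward as they close: fully open they stand 13 mm farther back than shut.
Start: joints at [0, 13.785, 0.286, 76.501, 0, 90], TCP at [500, -0, 250.306] pointing down, gripper open.
Joint ranges: [-155.79, 155.79], [-60.16, 107.12], [-62.33, 73.08], [-114, 123.19], [-81.49, 82.49], [-180, 180]. Speed limits (degrees/s): [159.86, 159.86, 180, 180, 180, 180].

### API

Orientations are given as [roll, pitch, yaw] about the fixed x, y, z axes, in that order (R = Rz(yaw) Ry(pitch) Rx(roll)).
In Python, from rig import env gives the robot as it stands. The module is installed in compiled form; this text tells all that it offers.
- The arm moves only by the tool play_rows, never from a script. Its argument "plan" is a list that holds one entry, the list of rows, each a list of 5 numbers: the shift along the tool's x, y, z scaled (see below), then the turn about the tool's z scaled (see below), then the closure, from 0 (fully open) to 1 (shut). A call has 1 to 5 rows; each row is the pose to reach, as a shift and turn from the pose commanded when the call began, along the tool's axes at that moment, turning the shorter way round; what a row does not reach only later rows make up. The controller multiplies each number of a shift by 0.1 m and each number of a turn by 360 degrees. A row lasts 1/12 s, in which the tool goes at most 41.7 mm and 7.16 degrees, less where a joint would pass 70% of its speed; a pose out of reach is approached as far as the arm can. A call with a number of a shift or a turn outside -1 to 1 is refused whole. A call with a gripper value outside its range is refused whole. The fingers move at their own pace and stop on an object; the grip force is fixed at half the most. Time passes only in rows, so rows that repeat a pose let the fingers close. It gives the time, the measured TCP pose, the force, the opening and the grip force at its end, in the units of the state.
- env.sense(): the state, without advancing time (a new reading comes with each control period).
- env.capture(name): name is "scene" or "side" or "wrist"; returns a dict with "image" (480x640x3 uint8, red, green, blue), "fovy" (degrees; the focal length in pixels is half the picture's height over the tangent of half this angle, whatever the lens; pixels are square), "cx", "cy" (the principal point, pixels), "extrinsics" (4x4, takes a point from camera to world coordinates). Camera axes: x right, y down, z forward; pixel columns grow to the right and rows downward; lengths in mm; the calibration is good to about 2 mm. The wrist camera is an equidistant fisheye: a pixel r from the principal point sees the ray r / f radians off the axis. A picture is of the moment at which its call begins. There is no depth.
- env.job_done(): hands the job in; it is judged then, once.
The state is a dict: "time_s": time; "joints": joint angles; "joint_velocities": joint speeds; "effort": joint torques, N m; "tool_pos": TCP position; "eef_rot": TCP orientation; "ft_force": force on the tool from outside, world axes, zero at the start; "wrist_torque": the same for the moment, N m; "gripper_width": finger opening in mm; "grasp_force": force on a finger pad.
Only numpy, scipy, OpenCV 4.12 (cv2) and the standard library are available. Lean on these libraries where they do the work, as an engineer would, in place of code of your own. Each camera call takes 0.05 s, during which the arm holds its last target. There are 200 camera calls.

## Working session

There is one attempt and no reset: what is moved stays moved. The work goes in short steps, Python scripts to look and compute and a tool call to move; the robot and the scene stay as the last step left them, time stands still between calls to the robot, and variables do not carry over. Pictures are saved under pics/ and viewed, at most 10 in all, crops included, and the job is handed in when it is done.

Besides the shell and the picture viewer there is one more tool, called after "Request:" as a command line: name --argument value ..., lists and objects as JSON in quotes. play_rows: Moves the arm, as the interface text tells. Its arguments: {"type":"object","properties":{"plan":{"type":"array"}},"required":["plan"]}

```bash
mkdir -p pics; python3 - <<'E'
from rig import env
import cv2,numpy as np
for n in ("scene","side"):
    c=env.capture(n); cv2.imwrite(f"pics/{n}0.png",c["image"][:,:,::-1]); np.save(f"pics/{n}0.npy",c,allow_pickle=True)
    print(n,c["fovy"],c["cx"],c["cy"],np.round(c["extrinsics"],3).tolist())
print(env.sense())
E
```

```text
scene 53.99678244244919 321.6372452911932 228.61048949119697 [[0.773, -0.583, 0.251, 262.932], [-0.635, -0.712, 0.301, -420.498], [0.003, -0.392, -0.92, 1426.589], [0.0, 0.0, 0.0, 1.0]]
side 42.12741601097078 315.4517489797698 242.37821780673355 [[-0.808, -0.375, 0.456, -186.768], [-0.59, 0.511, -0.625, 1098.781], [0.001, -0.773, -0.634, 1269.82], [0.0, 0.0, 0.0, 1.0]]
{'time_s': 0.1, 'joints': array([-1.60363016e-03,  1.38279257e+01,  2.24641701e-01,  7.65026039e+01,
        4.19089703e-04,  9.00017554e+01]), 'joint_velocities': array([-0.01947205, -0.08134637,  0.15096684,  0.07766497, -0.05947712,
       -0.01020684]), 'effort': array([-3.57412864e-04, -3.73140085e+01,  2.53010201e+01,  1.07858295e-02,
        2.43542411e-05, -2.54672034e-05]), 'tool_pos': array([ 4.99490512e+02, -1.18990794e-02,  2.49522944e+02]), 'eef_rot': array([-1.79894112e+02, -4.15844807e-04,  8.99966402e+01]), 'ft_force': array([ 0.03233347, -0.85565421,  0.18012265]), 'wrist_torque': array([ 0.03012571, -0.00316049,  0.00118722]), 'grasp_force': 0.0, 'gripper_width': 85.60233787045958}
```

View pics/scene0.png

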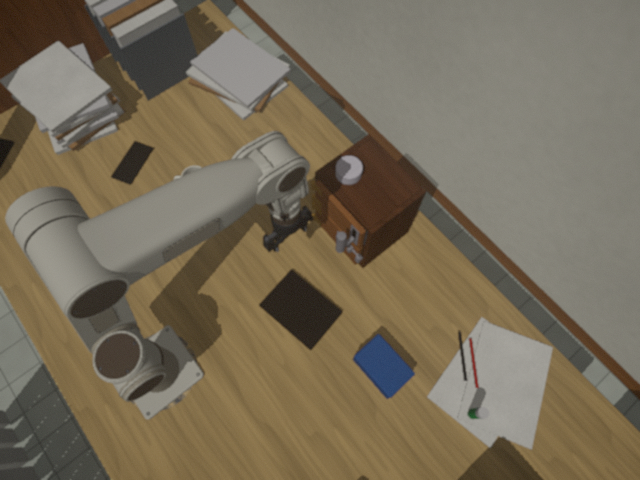

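View pics/side0.png

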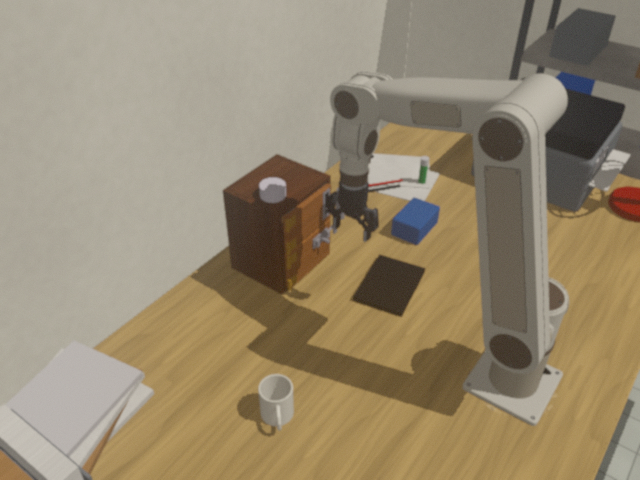

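The scene view shows the cabinet roof at about (315-425, 135-262) and the steel handle at about (347,240). In the side view the handle is at about (322,238), the roof corners at about (225,190), (280,158) and (330,178), and the mug is far to the left. Next I'll zoom in on the cabinet in both views.

```bash
cat > h.py <<'E'
import numpy as np
def ray(c,u,v):
    f=240/np.tan(np.radians(c["fovy"]/2)); E=c["extrinsics"]
    return E[:3,3],E[:3,:3]@np.array([(u-c["cx"])/f,(v-c["cy"])/f,1])
def onz(c,u,v,z):
    o,d=ray(c,u,v); return o+d*(z-o[2])/d[2]
def proj(c,p):
    f=240/np.tan(np.radians(c["fovy"]/2)); E=c["extrinsics"]
    q=E[:3,:3].T@(np.array(p)-E[:3,3]); return np.array([c["cx"]+f*q[0]/q[2],c["cy"]+f*q[1]/q[2]])
def tri(c1,a,c2,b):
    o,d=ray(c1,*a);p,e=ray(c2,*b); s=np.linalg.lstsq(np.c_[d,-e],p-o,rcond=None)[0]
    x,y=o+d*s[0],p+e*s[1]; return (x+y)/2,np.linalg.norm(x-y)
def load(n): return np.load(f"pics/{n}.npy",allow_pickle=True).item()
E
python3 - <<'E'
import cv2,numpy as np
a=cv2.imread("pics/scene0.png")[120:280,300:440]; b=cv2.imread("pics/side0.png")[145:305,215:355]
g=lambda x:cv2.convertScaleAbs(cv2.resize(x,(400*x.shape[1]//x.shape[1],457),interpolation=cv2.INTER_CUBIC),alpha=1.6)
cv2.imwrite("pics/z.png",np.hstack([g(a),g(b)]))
E
```

```text
(no output)
```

View pics/z.png

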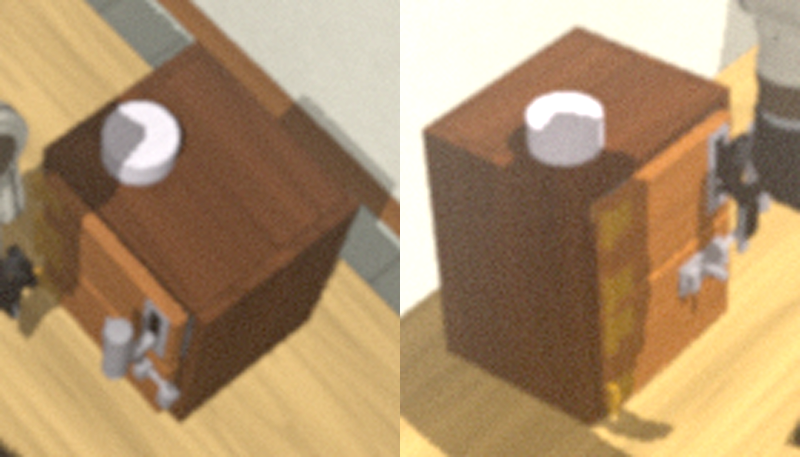

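The left half is the scene view: the roof corners are at crop (45,150), (195,43), (358,205) and (190,320), and the handle top is at (118,328). The right half is the side view: the roof corners are at (728,88), (578,27), (425,130) and about (595,205).

```bash
python3 - <<'E'
from h import *
np.set_printoptions(precision=1,suppress=True)
c=load("scene0");s=load("side0");k=.35
sc={n:(300+k*u,120+k*v) for n,u,v in [("F+",45,150),("B+",195,43),("B-",358,205),("F-",190,320)]}
si={n:(215+k*(u-400),145+k*v) for n,u,v in [("F+",595,205),("B+",425,130),("B-",578,27),("F-",728,88)]}
P=[];Q=[]
loc={"F+":(-100,120),"B+":(100,120),"B-":(100,-120),"F-":(-100,-120)}
for n in sc:
    a,b=onz(c,*sc[n],290),onz(s,*si[n],290); print(n,a,b,*tri(c,sc[n],s,si[n]))
    P.append((a+b)[:2]/2);Q.append(loc[n])
P=np.array(P);Q=np.array(Q,float)
z=(Q@[1,-1j]).conj() if 0 else Q[:,0]+1j*Q[:,1]; w=P[:,0]+1j*P[:,1]
m=w.mean(); r=((w-m)*z.conj()).sum(); th=np.angle(r); print("cab",m,np.degrees(th),abs(r)/(abs(z)**2).sum())
T=lambda x,y:m+np.exp(1j*th)*(x+1j*y)
print("hinge",T(-108,100),"handle",T(-166,-75))
h=T(-166,-75)
print("handle top scene obs",onz(c,341.3,234.3,293), "pred px",proj(c,[h.real,h.imag,293]))
E
```

```text
F+ [667.4  91.4 290. ] [647.7  97.2 290. ] [661.8  90.3 284.4] 15.073454427834273
B+ [861.3  91.5 290. ] [855.1  99.9 290. ] [863.2  93.5 284. ] 2.468678515920733
B- [ 859.8 -143.4  290. ] [ 855.  -135.3  290. ] [ 861.8 -142.4  284.6] 1.569974004925493
F- [ 657.7 -130.9  290. ] [ 661.3 -133.3  290. ] [ 658.3 -130.8  291.8] 2.453783279168873
cab (758.1695804442909-20.346101465816545j) -0.2688182177966904 0.9756647444399154
hinge (650.6399437023579+80.15950644810991j) handle (591.8195265567881-94.5664461943672j)
handle top scene obs [601.6 -94.9 293. ] pred px [338.3 236.4]
```

Request:
play_rows --plan '[[[0,0,-0.4,-0.02,0],[0,0,-0.8,-0.04,0],[0,0,-0.9,-0.06,0],[0,0,-0.9,-0.08,0],[0,0,-0.9,-0.095,0]]]'

```text
time_s: 0.52
tool_pos: [500.5, 0.0, 341.4]
eef_rot: [179.9, 0.1, 124.5]
ft_force: [-0.3, -0.2, 0.1]
gripper_width: 85.6
grasp_force: 0.0
```

```bash
python3 -c "
from rig import env
s=env.sense();print(s['joints'].round(1),s['tool_pos'].round(1),s['eef_rot'].round(1))"
```

```text
[ 0.  12.7 12.3 89.5  0.  55.5] [500.5   0.  341.4] [1.799e+02 1.000e-01 1.245e+02]
```

Request:
play_rows --plan '[[[-0.25,-0.03,0,-0.019,0],[-0.5,-0.05,0,-0.038,0],[-0.75,-0.08,0,-0.057,0],[-0.95,-0.1,0,-0.076,0],[-0.95,-0.1,0,-0.095,0]]]'

```text
time_s: 0.93
tool_pos: [546.2, -87.2, 338.8]
eef_rot: [-179.9, -0.1, 158.5]
ft_force: [-0.9, 0.4, -0.4]
gripper_width: 85.1
grasp_force: 0.0
```

Request:
play_rows --plan '[[[0,0,0,-0.019,0],[0,0,0,-0.038,0],[0,0,0,-0.057,0],[0,0,0,-0.06,0],[0,0,0,-0.06,0]]]'

```text
time_s: 1.35
tool_pos: [544.9, -84.2, 339.8]
eef_rot: [180.0, -0.1, 179.9]
ft_force: [0.1, -0.3, -0.6]
gripper_width: 85.3
grasp_force: 0.0
```

```bash
python3 - <<'E'
from rig import env
import cv2,numpy as np
ims=[]
for n in ("wrist","scene"):
    c=env.capture(n); np.save(f"pics/{n}1.npy",c,allow_pickle=True); ims.append(c["image"][:,:,::-1])
    print(n,c["fovy"],c["cx"],c["cy"],np.round(c["extrinsics"],3).tolist())
b=cv2.convertScaleAbs(cv2.resize(ims[1][120:280,300:440],(400,457),interpolation=cv2.INTER_CUBIC),alpha=1.6)
cv2.imwrite("pics/w1.png",ims[0]);cv2.imwrite("pics/z1.png",b)
s=env.sense();print(s['joints'].round(1),s['tool_pos'].round(1),s['eef_rot'].round(1))
E
```

```text
wrist 65.70646984690485 315.64058124186766 236.92065833321277 [[0.003, 0.959, 0.284, 473.109], [1.0, -0.003, -0.001, -84.049], [0.0, 0.284, -0.959, 464.326], [0.0, 0.0, 0.0, 1.0]]
scene 53.99678244244919 321.6372452911932 228.61048949119697 [[0.773, -0.583, 0.251, 262.932], [-0.635, -0.712, 0.301, -420.498], [0.003, -0.392, -0.92, 1426.589], [0.0, 0.0, 0.0, 1.0]]
[-8.8 19.  20.6 91.6  0.  -8.6] [545.  -84.1 340.1] [180.   -0.  179.9]
```

View pics/w1.png

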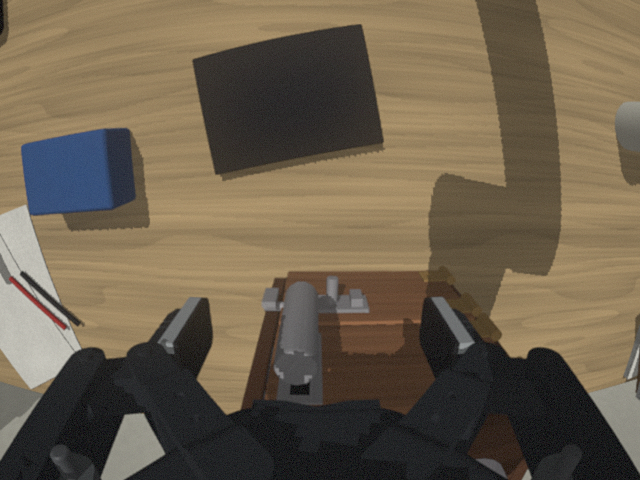

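The wrist view shows the bar's top face centred at about (298,364) and its sides running down to about (301,290). The latch plate is behind it at (300,390).

```bash
python3 - <<'E'
from h import *
np.set_printoptions(precision=1,suppress=True)
c=load("wrist1");f=240/np.tan(np.radians(c["fovy"]/2));E=c["extrinsics"]
def fz(u,v,z):
    a,b=u-c["cx"],v-c["cy"];r=np.hypot(a,b);t=r/f
    d=E[:3,:3]@np.array([np.sin(t)*a/r,np.sin(t)*b/r,np.cos(t)]);o=E[:3,3];return o+d*(z-o[2])/d[2]
for u,v,z in [(298,364,293),(298,350,293),(298,378,293),(277,362,293),(319,362,293),(301,283,192),(290,271,151),(425,271,16)]: print(u,v,fz(u,v,z))
E
python3 - <<'E'
import cv2
a=cv2.imread("pics/w1.png")[260:420,230:390]
cv2.imwrite("pics/w1c.png",cv2.convertScaleAbs(cv2.resize(a,(560,560),interpolation=cv2.INTER_CUBIC),alpha=1.8))
E
```

```text
298 364 [598.1 -94.2 293. ]
298 350 [588.5 -94.  293. ]
298 378 [608.3 -94.5 293. ]
277 362 [ 596.9 -106.   293. ]
319 362 [596.7 -82.5 293. ]
301 283 [592.2 -96.  192. ]
290 271 [ 598.2 -107.6  151. ]
425 271 [654.   61.8  16. ]
```

View pics/w1c.png

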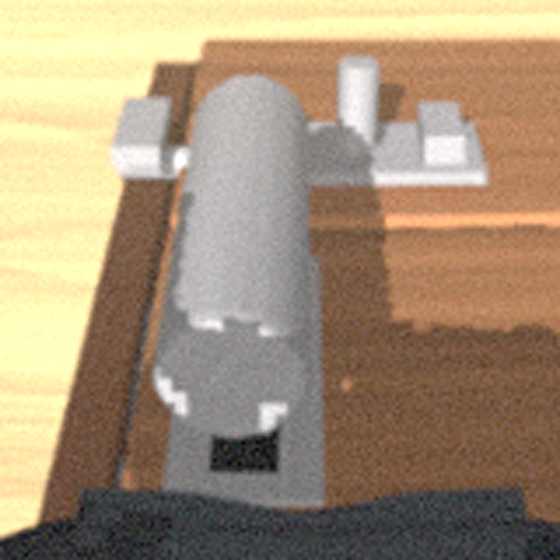

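Request:
play_rows --plan '[[[-0.3,-0.06,0,0,0],[-0.555,-0.11,0,0,0],[-0.555,-0.11,0,0,0],[-0.555,-0.11,0.3,0,0],[-0.555,-0.11,0.62,0,0]]]'

```text
time_s: 1.87
tool_pos: [602.2, -95.4, 279.6]
eef_rot: [-179.9, 0.3, 179.9]
ft_force: [0.6, 0.5, -0.5]
gripper_width: 85.4
grasp_force: 0.0
```

Request:
play_rows --plan '[[[0,0,0,0,0],[0,0,0,0,0.3],[0,0,0,0,0.5],[0,0,0,0,0.7],[0,0,0,0,0.8]]]'

```text
time_s: 2.28
tool_pos: [601.9, -95.4, 281.4]
eef_rot: [-180.0, 0.3, 180.0]
ft_force: [0.0, 0.4, 0.1]
gripper_width: 38.7
grasp_force: 0.0
```

Request:
play_rows --plan '[[[0,0,0.03,0,1],[0,0,0.03,0,1],[0,0,0.03,0,1],[0,0,0.03,0,1],[0,0,0.03,0,1]]]'

```text
time_s: 2.7
tool_pos: [601.2, -95.4, 276.0]
eef_rot: [-180.0, 0.1, 180.0]
ft_force: [1.5, -0.0, 3.2]
gripper_width: 24.2
grasp_force: 58.8
```

Request:
play_rows --plan '[[[0,0,-0.03,0,1],[0,0,-0.06,0,1],[0,0,-0.08,0,1],[0.02,0,-0.08,0,1],[0.04,0,-0.08,0,1]]]'

```text
time_s: 3.12
tool_pos: [600.8, -95.3, 283.1]
eef_rot: [-180.0, 0.5, -180.0]
ft_force: [20.3, -1.3, -10.6]
gripper_width: 24.5
grasp_force: 59.3
```

Request:
play_rows --plan '[[[0,0,0,0,1],[0,0,0,0,1]]]'

```text
time_s: 3.28
tool_pos: [600.9, -95.3, 283.2]
eef_rot: [-180.0, 0.5, -180.0]
ft_force: [16.4, -1.9, -8.0]
gripper_width: 24.7
grasp_force: 59.4
```

Request:
play_rows --plan '[[[-0.04,0,0,0,1],[-0.04,0,-0.03,0,1],[-0.04,0,-0.03,0,1],[-0.01,0,-0.03,0,1],[-0.01,0,-0.03,0,1]]]'

```text
time_s: 3.7
tool_pos: [600.9, -95.3, 286.4]
eef_rot: [-180.0, 0.4, -180.0]
ft_force: [13.7, -1.6, -7.6]
gripper_width: 24.5
grasp_force: 59.5
```

Request:
play_rows --plan '[[[-0.03,0,0,0,1],[-0.03,0,-0.03,0,1],[-0.03,0,-0.03,0,1],[0,0,-0.03,0,1],[0,0,-0.03,0,1]]]'

```text
time_s: 4.12
tool_pos: [600.8, -95.3, 289.6]
eef_rot: [-180.0, 0.4, -180.0]
ft_force: [14.5, -1.8, -7.4]
gripper_width: 24.4
grasp_force: 59.6
```

Request:
play_rows --plan '[[[-0.03,0,0,0,1],[-0.03,0,-0.035,0,1],[-0.03,0,-0.035,0,1],[0,0,-0.035,0,1],[0,0,-0.035,0,1]]]'

```text
time_s: 4.53
tool_pos: [600.7, -95.2, 293.4]
eef_rot: [-180.0, 0.4, -180.0]
ft_force: [13.4, -1.9, -7.0]
gripper_width: 24.4
grasp_force: 59.8
```

Request:
play_rows --plan '[[[-0.03,0,0,0,1],[-0.03,0,-0.035,0,1],[-0.03,0,-0.035,0,1],[0,0,-0.035,0,1],[0,0,-0.035,0,1]]]'

```text
time_s: 4.95
tool_pos: [597.8, -94.3, 296.8]
eef_rot: [179.9, 0.1, 179.9]
ft_force: [6.1, 2.1, -2.7]
gripper_width: 24.8
grasp_force: 60.3
```

A light tug at about 21 mm of bolt travel shifts the leaf (3 mm further, force halved), so the catch is free. I'll swing it along the arc, turning the gripper with the leaf.

Request:
play_rows --plan '[[[0.061,0.021,0,0.0056,1],[0.121,0.045,0,0.0111,1],[0.18,0.07,0,0.0167,1],[0.238,0.098,0,0.0222,1],[0.295,0.127,0,0.0278,1]]]'

```text
time_s: 5.37
tool_pos: [568.7, -81.2, 296.8]
eef_rot: [179.8, 0.1, 169.9]
ft_force: [8.4, 2.9, -3.9]
gripper_width: 24.4
grasp_force: 60.3
```

Request:
play_rows --plan '[[[0.121,0.045,0,0.0111,1],[0.238,0.098,0,0.0222,1],[0.351,0.159,0,0.0333,1],[0.46,0.228,0,0.0444,1],[0.564,0.304,0,0.0556,1]]]'

```text
time_s: 5.78
tool_pos: [519.4, -41.2, 297.3]
eef_rot: [179.7, 0.2, 149.8]
ft_force: [12.3, 4.7, -3.3]
gripper_width: 24.8
grasp_force: 60.5
```

Request:
play_rows --plan '[[[0.119,0.052,0,0.0111,1],[0.235,0.108,0,0.0222,1],[0.347,0.172,0,0.0333,1],[0.455,0.243,0,0.0444,1],[0.558,0.324,0,0.0556,1]]]'

```text
time_s: 6.2
tool_pos: [486.9, 13.5, 297.4]
eef_rot: [179.8, 0.2, 129.7]
ft_force: [9.6, 0.0, -3.3]
gripper_width: 24.4
grasp_force: 60.5
```

Request:
play_rows --plan '[[[0.119,0.052,0,0.0111,1],[0.235,0.108,0,0.0222,1],[0.347,0.172,0,0.0333,1],[0.455,0.243,0,0.0444,1],[0.558,0.324,0,0.0556,1]]]'

```text
time_s: 6.62
tool_pos: [474.9, 76.1, 297.4]
eef_rot: [179.9, 0.2, 109.6]
ft_force: [6.2, -3.7, -0.1]
gripper_width: 24.5
grasp_force: 60.6
```

Request:
play_rows --plan '[[[0.12,0.05,0,0.0111,1],[0.236,0.105,0,0.0222,1],[0.349,0.168,0,0.0333,1],[0.457,0.238,0,0.0444,1],[0.561,0.315,0,0.0556,1]]]'

```text
time_s: 7.03
tool_pos: [484.8, 139.0, 297.4]
eef_rot: [179.9, 0.2, 89.6]
ft_force: [5.3, -5.0, -0.2]
gripper_width: 24.6
grasp_force: 60.8
```

Request:
play_rows --plan '[[[0.09,0.033,0,0.0083,1],[0.179,0.07,0,0.0167,1],[0.265,0.112,0,0.025,1],[0.351,0.159,0,0.0333,1],[0.351,0.159,0,0.0333,1]]]'

```text
time_s: 7.45
tool_pos: [501.3, 174.2, 297.0]
eef_rot: [179.9, 0.2, 77.8]
ft_force: [4.0, -5.9, 0.9]
gripper_width: 24.5
grasp_force: 60.8
```

Request:
play_rows --plan '[[[0,0,0,0,0.8],[0,0,0,0,0.6],[0,0,0,0,0.4],[0,0,0,0,0.2],[0,0,0,0,0]]]'

```text
time_s: 7.87
tool_pos: [500.5, 175.4, 296.5]
eef_rot: [-180.0, -0.0, 78.0]
ft_force: [0.2, -0.5, -0.1]
gripper_width: 69.3
grasp_force: 0.0
```

Request:
play_rows --plan '[[[0,0,0,0,0],[0,0,0,0,0],[0,0,-0.2,0,0],[0,0,-0.5,0,0],[0,0,-0.8,0,0]]]'

```text
time_s: 8.28
tool_pos: [500.3, 175.2, 376.3]
eef_rot: [-179.8, 0.1, 78.0]
ft_force: [0.6, 0.3, 0.5]
gripper_width: 85.5
grasp_force: 0.0
```

Request:
play_rows --plan '[[[0,0,-0.1,0,0],[0,0,-0.1,0,0],[0,0,-0.1,0,0],[0,0,-0.1,0,0],[0,0,-0.1,0,0]]]'

```text
time_s: 8.7
tool_pos: [500.6, 175.2, 384.5]
eef_rot: [-179.8, 0.1, 77.9]
ft_force: [0.9, -0.2, -0.8]
gripper_width: 85.3
grasp_force: 0.0
```

```bash
python3 - <<'E'
from rig import env
import cv2,numpy as np
a=env.capture("scene")["image"][:,:,::-1];b=env.capture("side")["image"][:,:,::-1]
cv2.imwrite("pics/end.png",np.hstack([cv2.resize(x,(400,500)) for x in (a[110:360,240:440],b[120:370,200:400])]))
E
```

```text
(no output)
```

View pics/end.png

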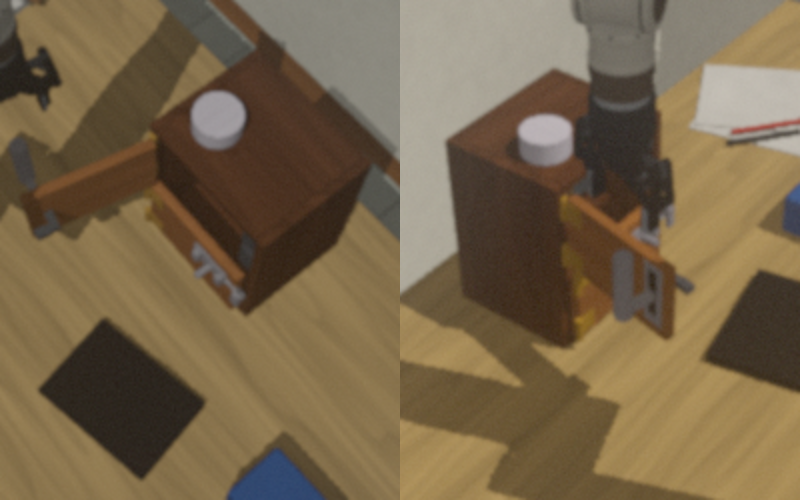

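The top leaf stands open past square: in the scene half it runs from the hinge at (155,150) to its free edge at (35,215). The bottom leaf is still shut and bolted at about (215,270), and the clip tin, notebook and blue tin haven't moved. The gripper is clear, so I'm handing in.

```bash
python3 -c "
from rig import env
print(env.job_done())"
```

```text
the job is handed in; nothing more can be done
None
```

I freed the top half with the bolt about 21 mm up, swung it to about 102° and let go. It stayed open; the bottom half looked shut and bolted in the last pictures, and the job is handed in.

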